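Empty the scoop bin and offer it up to its glue dowels

TASK

We are about to glue the small plywood scoop bin onto its foot board: tip the four leftover dowel ends out of the bin into the grey tray and stand the bin upright again. Then carry it over to the foot board, without disturbing the mallet, bar clamp or glue bottle, and hold it level and still about a centimetre above the two upright dowels, the holes in its floor lined up with them (either way round fits), never touching board or dowels. Do not put it down or let go: finish while still holding it there, so that I can brush glue on the dowels.

Things in the scene. Friction and masses are not known exactly. Their poses are not given: they have to be found in the camera images.
- bin: Open-topped plywood scoop bin, loose, about 0.18 kg, upright on the bench with its front lip roughly away from the robot. Flat floor 72 x 60 mm (x, y), 12 mm thick, with two 13 mm through-holes on its x axis at x = -20 and +20 mm. Back wall 8 mm, upright, 78 mm high, outside at x = +36 mm. Origin: centre of the floor's underside; x to the back (away from the lip), z up.
- bin_grip (a point): Midway between the bin's two upright side walls, 60 mm above the underside, over the origin; axes as the bin's. The side walls are 7 mm plywood, 60 mm apart over their outsides (y = -30 to +30 mm), 46 mm inside; their tops are level at 78 mm height from x = +36 to -4 mm, then slope down to the lip.
- bin_lip (a point): Middle of the bin's front lip, 76 mm in front of the bin's origin and 40 mm above its underside; axes as the bin's. The front panel leans out at 45 degrees from the floor's front edge (x = -36 mm) to this lip, so things slide out over it once the bin is tipped forward by about 80 degrees or more.
- dowel_0: Leftover end of beech dowel, a loose cylinder 16 mm in diameter and 30 mm long, 12 g, lying in the bin at the start. Origin: its centre; its y axis is its length.
- dowel_1: Leftover end of beech dowel, a loose cylinder 16 mm in diameter and 30 mm long, 12 g, lying in the bin at the start. Origin: its centre; its y axis is its length.
- dowel_2: Leftover end of beech dowel, a loose cylinder 16 mm in diameter and 30 mm long, 12 g, lying in the bin at the start. Origin: its centre; its y axis is its length.
- dowel_3: Leftover end of beech dowel, a loose cylinder 16 mm in diameter and 30 mm long, 12 g, lying in the bin at the start. Origin: its centre; its y axis is its length.
- tray: Grey open plastic sorting tray, fixed, 190 x 140 x 45 mm (x, y, z), walls and floor 4 mm. Origin: centre of its underside, z up.
- foot: Dark wooden foot board, fixed to the bench, 150 x 100 x 18 mm (x, y, z), with two pale upright 12 mm dowels on its x axis at x = -20 and +20 mm, tips 30 mm above its underside. A pencil outline shows where the bin's floor goes. Origin: centre of its underside, z up. The bin fits with its origin straight above this one and its x axis along this x axis, either way round.
- mallet: Wooden mallet, loose, 342 mm long, head 118 mm wide and 60 mm high, lying left of the tray. Not to be disturbed. Origin: centre of its underside; its y axis runs along the handle to the head.
- bar_clamp: Steel bar clamp with a wooden handle, loose, 126 x 360 x 25 mm, lying right of the tray. Not to be disturbed. Origin: centre of its underside; its y axis runs along the bar.
- glue_bottle: White glue bottle, loose, 57 mm in diameter and 170 mm tall, standing behind the left-hand place. Not to be disturbed. Origin: centre of its underside.

How it is judged (in metres and radians):
On the way, in this order (a step that is already met when the one before it is completed fails the run):
1. the bin is tipped over above the tray (angle between bin's own z axis and vertical above 0.6 rad and horizontal distance between bin_lip and tray below 0.12 m and height (world z) of bin_lip below 0.25 m), for 0.1 s.
2. all four dowel ends lie in the tray and the bin is upright again, lifted (x of dowel_0 in the frame of tray between -0.093 and 0.093 m and y of dowel_0 in the frame of tray between -0.068 and 0.068 m and z of each of dowel_0, dowel_1, dowel_2, dowel_3 in the frame of tray below 0.045 m and x of dowel_1 in the frame of tray between -0.093 and 0.093 m and y of dowel_1 in the frame of tray between -0.068 and 0.068 m and x of dowel_2 in the frame of tray between -0.093 and 0.093 m and y of dowel_2 in the frame of tray between -0.068 and 0.068 m and x of dowel_3 in the frame of tray between -0.093 and 0.093 m and y of dowel_3 in the frame of tray between -0.068 and 0.068 m and angle between bin's own z axis and vertical below 0.25 rad and height (world z) of bin above 0.03 m), for 0.2 s.
At the end, for the whole second after the job is handed in: Bin held still, upright within 6 degrees, underside 2 to 25 mm above the dowel tips, centred over the foot board within 7 mm and in line with its dowels within 6 degrees (either way round), not touching it; all four dowel ends at rest in the tray (z of bin in the frame of foot between 0.032 and 0.055 m and horizontal distance between bin and foot below 0.007 m and angle between the x axis of bin and the x axis of foot, either way round below 0.1 rad and angle between bin's own z axis and vertical below 0.1 rad and contact force between bin and foot below 0.1 N and contact force between the fingers and bin above 0.5 N and linear speed of each of bin, dowel_0, dowel_1, dowel_2, dowel_3 below 0.02 m/s and angular speed of bin below 0.15 rad/s and x of dowel_0 in the frame of tray between -0.093 and 0.093 m and y of dowel_0 in the frame of tray between -0.068 and 0.068 m and z of each of dowel_0, dowel_1, dowel_2, dowel_3 in the frame of tray below 0.045 m and x of dowel_1 in the frame of tray between -0.093 and 0.093 m and y of dowel_1 in the frame of tray between -0.068 and 0.068 m and x of dowel_2 in the frame of tray between -0.093 and 0.093 m and y of dowel_2 in the frame of tray between -0.068 and 0.068 m and x of dowel_3 in the frame of tray between -0.093 and 0.093 m and y of dowel_3 in the frame of tray between -0.068 and 0.068 m); the arm keeps its last pose, push and grip.
It fails at once if the bin or a dowel end knocks against the foot board (contact force between any of bin, dowel_0, dowel_1, dowel_2, dowel_3 and foot above 0.5 N).
It fails at once if a bystander is disturbed: the mallet, bar clamp or glue bottle moves by more than 2 cm (distance of any of mallet, bar_clamp, glue_bottle from where it was at the start of the episode above 0.02 m).
It also fails if it takes over 64 s, if anything falls off the work surface, if the arm or the gripper's body presses on something with over 40 N, if the wrist force passes 120 N, or if a joint passes its speed limit or range.

ROBOT

A 6-joint arm with a two-finger parallel gripper is mounted at the origin on a cart in front of the work surface, level with it; the furniture and walls round the work are solid. World frame = base frame: x ahead of the robot, y to its left, z up, the work surface at z = 0. Lengths are in mm, angles in rad, forces in N, time in s.
With the tool pointing down it reaches from about 350 to 775 mm from the base axis. Payload 7.3 kg.
Tool frame: the origin (TCP) lies on the centre line of the jaws, within the pads' length; the fingertips stand 17 mm ahead of it and the grasp point (between the pads) lies 2 mm behind it; z points along the fingers, y is the line along which they close (so a half turn about z gives the same grasp; the last joint's range is limited). The gripper opens to 92 mm and grips with 3 to 60 N. Pads are 19 mm wide; open, the fingers measure 130 mm over their backs; the gripper's body (75 mm by 190 mm) begins 47 mm behind the grasp point.
Start: joints at [1.005, 0.342, 1.524, -0, 1.275, -0.146], TCP at [213.966, 479.439, 243.741] pointing down, gripper open.
Joint ranges: [-2.53, 2.53], [-0.77, 2.02], [0.04, 2.7], [-1, 4.14], [0.28, 2.66], [-3.11, 3.11]. Speed limits (rad/s): [2.57, 2.57, 3.14, 3.14, 3.14, 3.14].

INTERFACE

Orientations are given as [roll, pitch, yaw] about the fixed x, y, z axes, in that order (R = Rz(yaw) Ry(pitch) Rx(roll)).
In Python, from plant import bot gives the robot as it stands. The module is installed in compiled form; this text tells all that it offers.
- The arm moves only by the shell command python3 -m pendant 'ROWS'. ROWS is JSON, a list of rows, each a list of 3 entries, a list of its own where there are three numbers: the shift along the world's x, y, z as a fraction of full scale, then the turn, a rotation vector about the world's x, y, z as a fraction of full scale, then the opening, from -1 (shut) to 1 (fully open), so that 0 is half open. In form: [[[tx, ty, tz], [rx, ry, rz], claw], ...]. A call has exactly 10 rows; each row shifts and turns the commanded pose from where the row before left it; what a row does not reach is not made up. Full scale, the value 1, is 30 mm for a shift and 0.12 rad for a turn. A row lasts 1/12 s, in which the tool goes at most 41.7 mm and 7.16 degrees, less where a joint would pass 70% of its speed; a pose out of reach is approached as far as the arm can. A call with a number of a shift or a turn outside -1 to 1 is refused whole. A call with a gripper value outside its range is refused whole. The fingers move at their own pace and stop on an object; the grip force is fixed at half the most. Time passes only in rows, so rows that do not move let the fingers close, or fill a call up. It gives the time, the measured TCP pose, the force, the opening and the grip force at its end, in the units of the state.
- bot.get_obs(): the state, without advancing time (a new reading comes with each control period).
- bot.capture(name): name is "side" or "top" or "wrist"; returns the picture (420x560x3 uint8, blue, green, red); there is no depth.
- bot.camera_params(name): a dict with "fovy" (degrees; the focal length in pixels is half the picture's height over the tangent of half this angle, whatever the lens; pixels are square), "cx", "cy" (the principal point, pixels), "camera_from_world" (4x4, takes a point from world to camera coordinates). Camera axes: x right, y down, z forward; pixel columns grow to the right and rows downward; lengths in mm; the calibration is good to about 2 mm. A picture is of the moment at which its call begins: read the wrist's pose just before it. camera_params takes no time and is no camera call; for the wrist camera it gives the pose at the moment of the call.
- bot.close_job(): hands the job in; it is judged then, once.
The state is a dict: "time": time; "joint_positions": joint angles; "dq": joint speeds; "tau": joint torques, N m; "tool_pos": TCP position; "tcp_rot": TCP orientation; "contact_force": force on the tool from outside, world axes, zero at the start; "moment": the same for the moment, N m; "grip_width": finger opening in mm; "finger_force": force on a finger pad.
Only numpy, scipy, OpenCV 4.12 (cv2) and the standard library are available. Lean on these libraries where they do the work, as an engineer would, in place of code of your own. Each camera call takes 0.05 s, during which the arm holds its last target. There are 200 camera calls.

## Working session

There is one attempt and no reset: what is moved stays moved. The work goes in short steps, Python scripts to look and compute and a shell command to move; the robot and the scene stay as the last step left them, time stands still between calls to the robot, and variables do not carry over. Pictures are saved under pics/ and viewed, at most 10 in all, crops included, and the job is handed in when it is done.

```bash
mkdir -p pics; python3 - <<'E'
from plant import bot
import cv2
o=bot.get_obs();print({k:(v if not hasattr(v,'round') else v) for k,v in o.items()})
for n in("top","side"):
    cv2.imwrite(f"pics/{n}0.png",bot.capture(n));p=bot.camera_params(n);print(n,p)
E
```

```text
{'time': 0.0, 'joint_positions': array([ 1.00501033e+00,  3.42697811e-01,  1.52505083e+00, -6.83958216e-06,
        1.27537229e+00, -1.45977645e-01]), 'dq': array([ 6.42322153e-04,  2.59867074e-04, -7.33469238e-04,  1.58959808e-04,
        3.45112905e-04,  4.05232399e-05]), 'tau': array([-1.41138949e-03, -4.31255078e+01, -2.44216847e+01,  7.15755299e-02,
        5.60509705e-02, -1.38312971e-04]), 'tool_pos': array([213.74194191, 479.09318001, 243.04606376]), 'tcp_rot': array([-3.14007968e+00, -2.15832306e-04,  2.72178613e+00]), 'contact_force': array([-0.34128166,  0.14041202,  0.35657449]), 'moment': array([-0.03697239, -0.01111449, -0.00917596]), 'finger_force': 0.0, 'grip_width': 91.66150523519745}
top {'fovy': 56.2055528712237, 'cx': 279.58154796113735, 'cy': 205.72121250904613, 'camera_from_world': array([[ 1.19438956e-02, -9.99754916e-01,  1.86400576e-02,
        -2.44392456e+01],
       [-9.98883574e-01, -1.27814048e-02, -4.54779214e-02,
         5.39473031e+02],
       [ 4.57050216e-02, -1.80760638e-02, -9.98791423e-01,
         1.06490514e+03],
       [ 0.00000000e+00,  0.00000000e+00,  0.00000000e+00,
         1.00000000e+00]])}
side {'fovy': 47.330489820162846, 'cx': 282.95265794731307, 'cy': 205.96336535531984, 'camera_from_world': array([[ 9.12640041e-01, -4.08562210e-01, -1.28482028e-02,
        -4.98330992e+02],
       [-1.71315376e-01, -3.53765475e-01, -9.19511300e-01,
         1.63058134e+02],
       [ 3.71132318e-01,  8.41383925e-01, -3.92853527e-01,
         1.18974868e+03],
       [ 0.00000000e+00,  0.00000000e+00,  0.00000000e+00,
         1.00000000e+00]])}
```

View pics/top0.png

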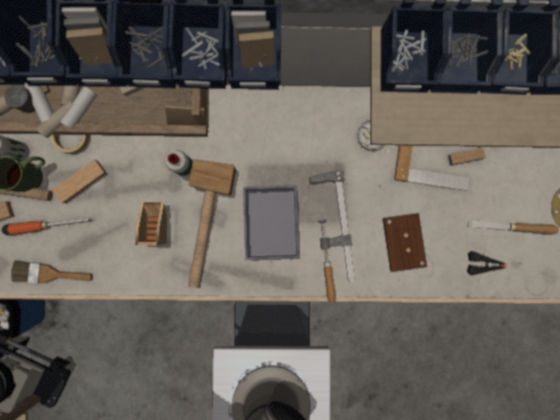

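View pics/side0.png

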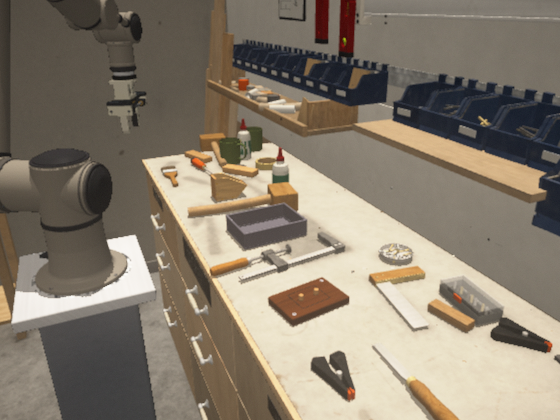

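```bash
python3 - <<'E'
import cv2,numpy as np
im=cv2.imread("pics/top0.png")
def c(x,y,w,h,s): return cv2.resize(im[y:y+h,x:x+w],None,fx=s,fy=s,interpolation=cv2.INTER_CUBIC)
a=c(120,190,60,70,6);b=c(375,205,60,70,6)
cv2.imwrite("pics/crop.png",np.hstack([a,b]))
E
cat > h.py <<'E'
from plant import bot
import numpy as np
def ray(n,uv,z,p=None):
    p=p or bot.camera_params(n);f=210/np.tan(np.radians(p["fovy"]/2));T=p["camera_from_world"]
    R,t=T[:3,:3],T[:3,3];c=-R.T@t;out=[]
    for u,v in np.atleast_2d(uv):
        d=R.T@np.array([(u-p["cx"])/f,(v-p["cy"])/f,1]);out.append(c+d*(z-c[2])/d[2])
    return np.array(out)
def proj(n,P,p=None):
    p=p or bot.camera_params(n);f=210/np.tan(np.radians(p["fovy"]/2));T=p["camera_from_world"]
    q=np.atleast_2d(P)@T[:3,:3].T+T[:3,3];return q[:,:2]/q[:,2:]*f+[p["cx"],p["cy"]]
E
```

```text
(no output)
```

View pics/crop.png

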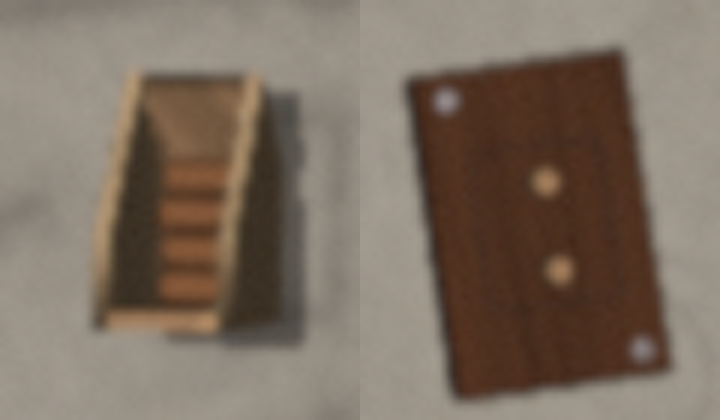

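```bash
python3 - <<'E'
from h import *
np.set_printoptions(precision=1,suppress=True)
B=lambda l:np.array(l)/6+[120,190]-[.0,.0]
F=lambda l:(np.array(l)-[360,0])/6+[375,205]
print("dow",ray("top",F([[546,183],[560,270]]),30))
c=ray("top",F([[412,80],[622,52],[668,370],[455,397]]),18);print(c,c.mean(0))
bk=ray("top",B([[100,328],[218,329]]),78);lp=ray("top",B([[128,73],[262,73]]),40);print("bin back",bk,"lip",lp)
print("tray",ray("top",[[247,189],[297,187.5],[299,258],[247,259]],45))
print("glue",ray("top",[179,160],170),"malletHead",ray("top",[[192,161],[234,165],[231,194],[190,189]],60))
print("clamp", ray("top",[[310,180],[342,173],[351,280],[331,300],[322,220]],20))
p=bot.camera_params("wrist");print(p["fovy"],np.linalg.inv(p["camera_from_world"]))
E
```

```text
dow [[ 462.8 -360.    30. ]
 [ 423.8 -366.3   30. ]]
[[ 508.6 -302.8   18. ]
 [ 522.6 -399.2   18. ]
 [ 378.3 -419.7   18. ]
 [ 365.2 -322.4   18. ]] [ 443.7 -361.    18. ]
bin back [[432.9 345.9  78. ]
 [433.  296.1  78. ]] lip [[543.2 349.7  40. ]
 [544.  290.8  40. ]]
tray [[581.6  70.   45. ]
 [587.4 -63.   45. ]
 [400.6 -70.2  45. ]
 [396.5  67.1  45. ]]
glue [[636.6 221.7 170. ]] malletHead [[652.  214.1  60. ]
 [643.  104.1  60. ]
 [566.6 110.6  60. ]
 [578.3 217.7  60. ]]
clamp [[ 610.8  -99.9   20. ]
 [ 631.3 -187.5   20. ]
 [ 340.6 -213.3   20. ]
 [ 286.6 -159.4   20. ]
 [ 502.  -133.6   20. ]]
68.33085652876002 [[  0.4   0.9   0.3 141.4]
 [  0.9  -0.4  -0.1 512.4]
 [ -0.    0.3  -1.  383.8]
 [  0.    0.    0.    1. ]]
```

```bash
cat > log.py <<'E'
from h import *
import json
o=bot.get_obs();r=[list(map(float,o[k])) for k in("joint_positions","tool_pos","tcp_rot")]
open("log.jsonl","a").write(json.dumps(r)+"\n")
print(round(o["time"],2),*[np.round(x,3) for x in r],np.round(o["contact_force"],1),round(o["grip_width"],1),round(o["finger_force"],1))
E
python3 log.py
python3 -m pendant '[[[0.85,-0.5,0],[0.3,0.4,0],1],[[0.85,-0.5,0],[0.3,0.4,0],1],[[0.85,-0.5,0],[0.3,0.4,0],1],[[0.85,-0.5,0],[0.3,0.4,0],1],[[0.85,-0.5,0],[0,0,0],1],[[0.85,-0.5,0],[0,0,0],1],[[0.85,-0.5,0],[0,0,0],1],[[0.85,-0.5,0],[0,0,0],1],[[0.85,-0.5,0],[0,0,0],1],[[0.85,-0.5,0],[0,0,0],1]]'
python3 log.py
```

```text
0.1 [ 1.005  0.343  1.525 -0.     1.275 -0.146] [213.781 479.145 243.114] [-3.14  -0.     2.722] [ 0.7 -0.4  0.3] 92.2 0.0
time: 0.93
tool_pos: [470.0, 328.4, 243.3]
tcp_rot: [3.088, -0.235, 2.728]
contact_force: [0.8, 0.7, -0.2]
grip_width: 92.0
finger_force: 0.0
0.93 [ 0.368  0.487  1.321  0.204  1.465 -0.817] [469.982 328.369 243.305] [ 3.088 -0.235  2.728] [ 0.8  0.7 -0.2] 92.0 0.0
```

```bash
cat >> h.py <<'E'
from scipy.spatial.transform import Rotation as Ro
def go(pos,rpy):
    o=bot.get_obs();a=Ro.from_euler("xyz",o["tcp_rot"]);b=Ro.from_euler("xyz",rpy)
    print("shift units",np.round((np.array(pos)-o["tool_pos"])/30,2),"turn units",np.round((b*a.inv()).as_rotvec()/.12,2))
E
python3 -c "
from h import *
go([445,320.6,243],[np.pi,0,np.pi])"
```

```text
shift units [-0.83 -0.26 -0.01] turn units [-0.84 -1.83  3.48]
```

```bash

python3 -m pendant '[[[-0.1,-0.03,0],[-0.1,-0.23,0.44],1],[[-0.1,-0.03,0],[-0.1,-0.23,0.44],1],[[-0.1,-0.03,0],[-0.1,-0.23,0.44],1],[[-0.1,-0.03,0],[-0.1,-0.23,0.44],1],[[-0.1,-0.03,0],[-0.1,-0.23,0.43],1],[[-0.1,-0.03,0],[-0.1,-0.23,0.43],1],[[-0.1,-0.03,0],[-0.1,-0.23,0.43],1],[[-0.1,-0.03,0],[-0.14,-0.22,0.43],1],[[0,0,0],[0,0,0],1],[[0,0,0],[0,0,0],1]]'
python3 log.py; python3 - <<'E'
from h import *
import cv2,pickle
p=bot.camera_params("wrist");im=bot.capture("wrist");pickle.dump(p,open("w1.pkl","wb"))
cv2.imwrite("pics/w1.png",im)
go([469,320.6,243],[np.pi,0,np.pi])
E
```

```text
time: 1.77
tool_pos: [444.5, 322.5, 243.6]
tcp_rot: [3.141, -0.002, 3.141]
contact_force: [0.1, 0.8, -0.2]
grip_width: 91.8
finger_force: 0.0
1.77 [ 0.487  0.387  1.456  0.002  1.3   -1.084] [444.539 322.462 243.618] [ 3.141e+00 -2.000e-03  3.141e+00] [ 0.1  0.8 -0.2] 91.8 0.0
shift units [ 0.8  -0.06 -0.02] turn units [-0.01 -0.01  0.01]
```

View pics/w1.png

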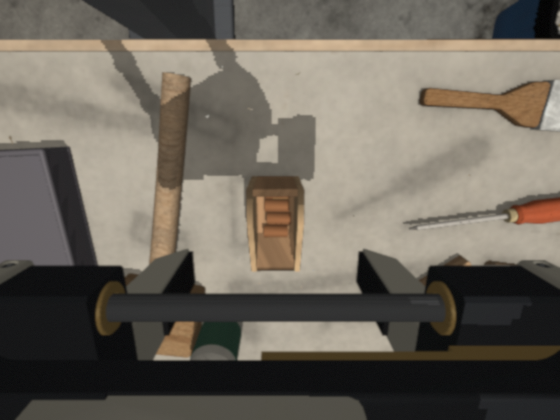

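```bash
python3 -c "
import cv2
im=cv2.imread('pics/w1.png')[170:280,235:315]
cv2.imwrite('pics/w1c.png',cv2.resize(im,None,fx=5,fy=5,interpolation=cv2.INTER_CUBIC))"
```

```text
(no output)
```

View pics/w1c.png

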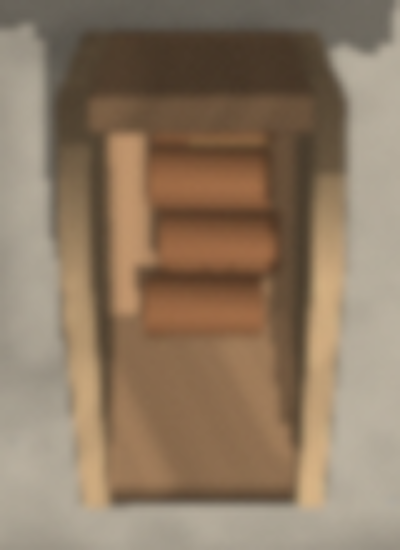

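```bash
python3 - <<'E'
from h import *
import pickle
np.set_printoptions(precision=1,suppress=True)
p=pickle.load(open("w1.pkl","rb"))
C=lambda l:np.array(l)/5+[235,170]
print(ray("wrist",C([[57,97],[345,97]]),78,p),ray("wrist",C([[84,505],[326,505]]),40,p),ray("wrist",C([[86,34],[320,32]]),0,p))
E
```

```text
[[433.8 294.   78. ]
 [434.  352.3  78. ]] [[545.3 294.1  40. ]
 [545.4 353.8  40. ]] [[435.1 294.4   0. ]
 [434.7 353.    0. ]]
```

```bash

python3 -m pendant '[[[0.21,0,-0.6],[0,0,0],1],[[0.21,0,-0.7],[0,0,0],1],[[0.21,0,-0.8],[0,0,0],1],[[0.21,0.02,-0.8],[0,0,0],1],[[0,0,-0.8],[0,0,0],1],[[0,0,-0.8],[0,0,0],1],[[0,0,-0.7],[0,0,0],1],[[0,0,-0.6],[0,0,0],1],[[0,0,-0.4],[0,0,0],1],[[0,0,-0.12],[0,0,0],1]]'
python3 log.py
python3 -m pendant '[[[0,0,0],[0,0,0],-1],[[0,0,0],[0,0,0],-1],[[0,0,0],[0,0,0],-1],[[0,0,0],[0,0,0],-1],[[0,0,0],[0,0,0],-1],[[0,0,0],[0,0,0],-1],[[0,0,0],[0,0,0],-1],[[0,0,0],[0,0,0],-1],[[0,0,0],[0,0,0],-1],[[0,0,0],[0,0,0],-1]]'
python3 log.py
```

```text
time: 2.65
tool_pos: [469.5, 321.9, 51.5]
tcp_rot: [-3.141, -0.005, 3.14]
contact_force: [0.0, -0.3, 0.2]
grip_width: 92.3
finger_force: 0.0
2.65 [ 0.466  0.638  1.62   0.002  0.889 -1.104] [469.477 321.886  51.536] [-3.141 -0.005  3.14 ] [ 0.  -0.3  0.2] 92.3 0.0
time: 3.48
tool_pos: [470.5, 323.0, 54.9]
tcp_rot: [3.141, 0.0, -3.141]
contact_force: [-0.8, -0.7, 5.7]
grip_width: 59.5
finger_force: 30.0
3.48 [ 4.670e-01  6.330e-01  1.618e+00  1.000e-03  8.900e-01 -1.105e+00] [470.463 322.982  54.898] [ 3.141  0.    -3.141] [-0.8 -0.7  5.7] 59.5 30.0
```

```bash

python3 -m pendant '[[[0,0,0.2],[0,0,0],-1],[[0,0,0.4],[0,0,0],-1],[[0,0,0.6],[0,0,0],-1],[[0,0,0.6],[0,0,0],-1],[[0,0,0.6],[0,0,0],-1],[[0,0,0.6],[0,0,0],-1],[[0,0,0.6],[0,0,0],-1],[[0,0,0.5],[0,0,0],-1],[[0,-0.2,0.3],[0,0,0],-1],[[0,-0.3,0],[0,0,0],-1]]'
python3 log.py
python3 -m pendant '[[[0,-0.4,0],[0,0,-0.5],-1],[[0.05,-0.5,0],[0,0,-0.7],-1],[[0.05,-0.5,0],[0,0,-0.7],-1],[[0.05,-0.5,0],[0,0,-0.7],-1],[[0.05,-0.5,0],[0,0,-0.7],-1],[[0.05,-0.5,0],[0,0,-0.7],-1],[[0.05,-0.5,0],[0,0,-0.7],-1],[[0.05,-0.5,0],[0,0,-0.7],-1],[[0.05,-0.5,0],[0,0,-0.7],-1],[[0.05,-0.5,0],[0,0,-0.7],-1]]'
python3 -m pendant '[[[0.05,-0.5,0],[0,0,-0.7],-1],[[0.05,-0.5,0],[0,0,-0.7],-1],[[0.05,-0.5,0],[0,0,-0.7],-1],[[0.05,-0.5,0],[0,0,-0.7],-1],[[0.05,-0.5,0],[0,0,-0.7],-1],[[0.05,-0.5,0],[0,0,-0.7],-1],[[0.05,-0.5,0],[0,0,-0.7],-1],[[0.05,-0.5,0],[0,0,-0.7],-1],[[0,-0.4,0],[0,0,-0.6],-1],[[0,-0.2,0],[0,0,-0.1],-1]]'
python3 log.py
python3 -c "
from h import *
go([491,12,175],[np.pi,0,np.pi/2])"
```

```text
time: 4.32
tool_pos: [470.7, 308.2, 187.9]
tcp_rot: [3.139, 0.002, -3.14]
contact_force: [-0.0, 0.6, -2.3]
grip_width: 59.8
finger_force: 30.0
4.32 [ 4.430e-01  4.570e-01  1.506e+00  1.000e-03  1.176e+00 -1.130e+00] [470.722 308.194 187.898] [ 3.139e+00  2.000e-03 -3.140e+00] [-0.   0.6 -2.3] 59.8 30.0
time: 5.15
tool_pos: [482.7, 159.2, 184.9]
tcp_rot: [-3.14, -0.002, 2.321]
contact_force: [0.4, 0.3, -2.1]
grip_width: 59.8
finger_force: 30.0
time: 5.98
tool_pos: [494.6, 21.0, 185.0]
tcp_rot: [-3.14, -0.001, 1.566]
contact_force: [-0.2, 0.2, -2.1]
grip_width: 60.0
finger_force: 30.0
5.98 [-1.130e-01  3.470e-01  1.693e+00  1.000e-03  1.104e+00 -1.080e-01] [494.645  21.025 184.962] [-3.140e+00 -1.000e-03  1.566e+00] [-0.2  0.2 -2.1] 60.0 30.0
shift units [-0.12 -0.3  -0.33] turn units [-0.01 -0.01  0.04]
```

```bash

python3 -m pendant '[[[0,-0.05,0],[0.5,0,0],-1],[[0,-0.05,0],[0.8,0,0],-1],[[0,-0.05,-0.05],[0.8,0,0],-1],[[0,-0.05,-0.05],[0.8,0,0],-1],[[0,-0.05,-0.05],[0.8,0,0],-1],[[0,-0.05,-0.05],[0.8,0,0],-1],[[0,0,0],[0.8,0,0],-1],[[0,0,0],[0.8,0,0],-1],[[0,0,0],[0.8,0,0],-1],[[0,0,0],[0.6,0,0],-1]]'
python3 log.py
python3 -c "
from h import *
go([493,12,178],Ro.from_euler('xyz',[np.pi+1.745,0,np.pi/2]).as_euler('xyz'))
b=Ro.from_rotvec([1.745,0,0])*Ro.from_euler('xyz',[np.pi,0,np.pi/2]);go([493,12,178],b.as_euler('xyz'))"
```

```text
time: 6.82
tool_pos: [495.3, 13.0, 179.3]
tcp_rot: [3.141, -0.905, 1.57]
contact_force: [-0.1, 0.7, -2.0]
grip_width: 59.5
finger_force: 30.0
6.82 [-0.566  0.581  1.692  0.73   1.493 -0.868] [495.342  12.977 179.299] [ 3.141 -0.905  1.57 ] [-0.1  0.7 -2. ] 59.5 30.0
shift units [-0.08 -0.03 -0.04] turn units [-5.47 13.44  6.54]
shift units [-0.08 -0.03 -0.04] turn units [ 7.   -0.    0.02]
```

```bash

python3 -m pendant '[[[0,0,0],[0.6,0,0],-1],[[0,0,0],[0.5,0,0],-1],[[0,0,0],[0.4,0,0],-1],[[0,0,0],[0.4,0,0],-1],[[0,0,0],[0.4,0,0],-1],[[0,0,0],[0.4,0,0],-1],[[0,0,0],[0.4,0,0],-1],[[0,0,0],[0.4,0,0],-1],[[0,0,0],[0.4,0,0],-1],[[0,0,0],[0.4,0,0],-1]]'
python3 log.py
python3 -m pendant '[[[0,0,0],[0.4,0,0],-1],[[0,0,0],[0.4,0,0],-1],[[0,0,0],[0.4,0,0],-1],[[0,0,0],[0.4,0,0],-1],[[0,0,0],[0.4,0,0],-1],[[0,0,0],[0.4,0,0],-1],[[0,0,0],[0.4,0,0],-1],[[0,0,0],[0,0,0],-1],[[0,0,0],[0,0,0],-1],[[0,0,0],[0,0,0],-1]]'
python3 log.py
python3 -c "
from h import *
import cv2
a=bot.capture('top')[150:310,200:360];b=bot.capture('side')[150:310,180:340]
cv2.imwrite('pics/d1.png',cv2.resize(np.hstack([a,b]),None,fx=2.5,fy=2.5,interpolation=cv2.INTER_CUBIC))"
```

```text
time: 7.65
tool_pos: [495.5, 13.7, 179.4]
tcp_rot: [3.138, -1.418, 1.573]
contact_force: [0.1, 0.3, -1.9]
grip_width: 59.9
finger_force: 30.0
7.65 [-0.655  0.845  1.664  0.939  1.806 -1.068] [495.513  13.662 179.439] [ 3.138 -1.418  1.573] [ 0.1  0.3 -1.9] 59.9 30.0
time: 8.48
tool_pos: [495.7, 13.8, 180.0]
tcp_rot: [-0.001, -1.39, -1.571]
contact_force: [-0.5, -0.1, -1.7]
grip_width: 59.9
finger_force: 30.0
8.48 [-0.652  1.027  1.641  1.05   2.017 -1.156] [495.697  13.812 179.969] [-1.000e-03 -1.390e+00 -1.571e+00] [-0.5 -0.1 -1.7] 59.9 30.0
```

View pics/d1.png

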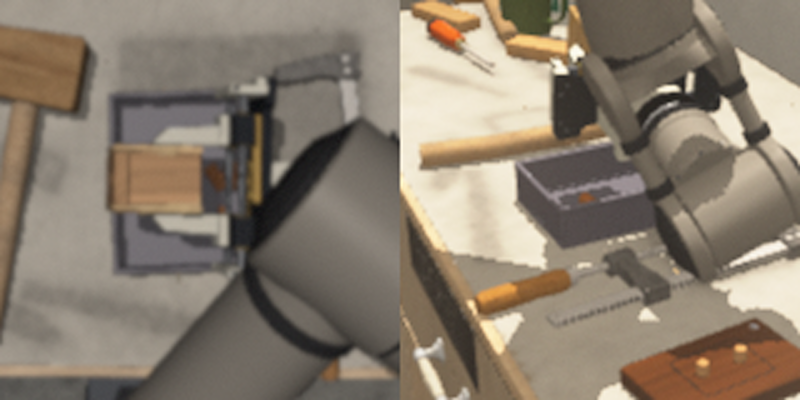

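```bash

python3 -m pendant '[[[0,0,0],[0.5,0,0],-1],[[0,0,0],[0.5,0,0],-1],[[0,0,0],[0.5,0,0],-1],[[0,0,0],[0.3,0,0],-1],[[0,0,0],[0,0,0],-1],[[0,0,0],[0,0,0],-1],[[0,0,0],[-0.4,0,0],-1],[[0,0,0],[-0.6,0,0],-1],[[0,0,0],[-0.8,0,0],-1],[[0,0,0],[-0.8,0,0],-1]]'
python3 log.py
python3 -m pendant '[[[0,0,0],[-0.8,0,0],-1],[[0,0,0],[-0.8,0,0],-1],[[0,0,0],[-0.8,0,0],-1],[[0,0,0],[-0.8,0,0],-1],[[0,0,0],[-0.8,0,0],-1],[[0,0,0],[-0.8,0,0],-1],[[0,0,0],[-0.8,0,0],-1],[[0,0,0],[-0.8,0,0],-1],[[0,0,0],[-0.8,0,0],-1],[[0,0,0],[-0.8,0,0],-1]]'
python3 log.py
python3 -c "
from h import *
go([480,-30,230],[np.pi,0,np.pi/2])"
```

```text
time: 9.42
tool_pos: [495.7, 13.3, 180.0]
tcp_rot: [-0.009, -1.491, -1.564]
contact_force: [0.6, 0.8, -1.7]
grip_width: 59.6
finger_force: 30.0
9.42 [-0.659  0.972  1.647  1.017  1.953 -1.131] [495.744  13.318 179.954] [-0.009 -1.491 -1.564] [ 0.6  0.8 -1.7] 59.6 30.0
time: 10.25
tool_pos: [495.7, 13.1, 181.3]
tcp_rot: [3.138, -0.69, 1.571]
contact_force: [-0.0, 1.3, -2.7]
grip_width: 60.0
finger_force: 30.0
10.25 [-0.492  0.487  1.698  0.612  1.368 -0.746] [495.683  13.065 181.324] [ 3.138 -0.69   1.571] [-0.   1.3 -2.7] 60.0 30.0
shift units [-0.52 -1.44  1.62] turn units [-5.75  0.03  0.01]
```

```bash

python3 -m pendant '[[[0,0,0.1],[-0.8,0,0],-1],[[0,0,0.1],[-0.8,0,0],-1],[[0,0,0.1],[-0.8,0,0],-1],[[0,0,0.1],[-0.8,0,0],-1],[[0,-0.2,0.1],[-0.8,0,0],-1],[[0,-0.4,0.1],[-0.8,0,0],-1],[[0,-0.6,0.1],[-0.65,0,0],-1],[[0,-0.7,0.1],[-0.3,0,0],-1],[[0,-0.7,0.1],[0,0,0],-1],[[-0.1,-0.7,0],[0,0,0],-1]]'
python3 -m pendant '[[[-0.1,-0.7,0],[0,0,0],-1],[[-0.1,-0.7,0],[0,0,0],-1],[[-0.1,-0.7,0],[0,0,0],-1],[[-0.1,-0.7,0],[0,0,0],-1],[[-0.1,-0.6,0],[0,0,0],-1],[[-0.1,-0.4,0],[0,0,0],-1],[[-0.1,-0.2,0],[0,0,0],-1],[[0,0,0],[0,0,0],-1],[[0,0,0],[0,0,0],-1],[[0,0,0],[0,0,0],-1]]'
python3 log.py
python3 -c "
from h import *
import cv2
a=bot.capture('top')[150:310,150:350]
cv2.imwrite('pics/d2.png',cv2.resize(a,None,fx=3,fy=3,interpolation=cv2.INTER_CUBIC))"
```

```text
time: 11.08
tool_pos: [492.7, -85.3, 208.7]
tcp_rot: [3.138, -0.006, 1.572]
contact_force: [0.5, 0.5, -1.3]
grip_width: 60.0
finger_force: 30.0
time: 11.92
tool_pos: [471.7, -204.3, 207.3]
tcp_rot: [3.141, -0.007, 1.57]
contact_force: [-0.9, 0.3, -2.1]
grip_width: 59.7
finger_force: 30.0
11.92 [-0.562  0.356  1.61   0.007  1.179 -0.564] [ 471.662 -204.277  207.282] [ 3.141 -0.007  1.57 ] [-0.9  0.3 -2.1] 59.7 30.0
```

View pics/d2.png

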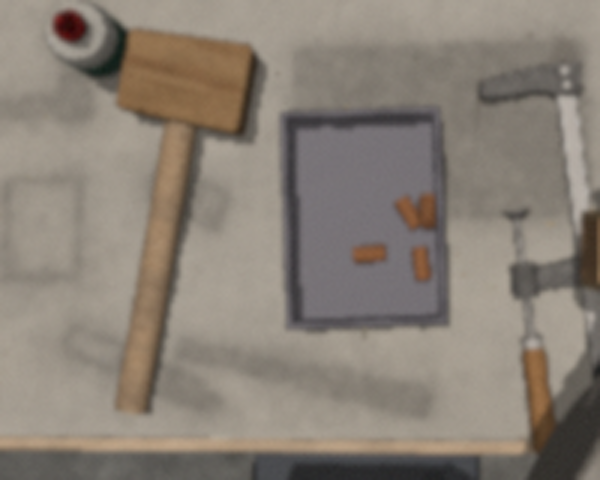

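```bash

python3 -m pendant '[[[-0.1,-0.15,0],[0,0,-0.3],-1],[[-0.24,-0.3,0],[0,0,-0.6],-1],[[-0.24,-0.3,0],[0,0,-0.65],-1],[[-0.24,-0.3,0],[0,0,-0.65],-1],[[-0.24,-0.3,0],[0,0,-0.65],-1],[[-0.24,-0.3,0],[0,0,-0.65],-1],[[-0.24,-0.3,0],[0,0,-0.65],-1],[[-0.24,-0.3,0],[0,0,-0.65],-1],[[-0.24,-0.3,0],[0,0,-0.65],-1],[[-0.24,-0.3,0],[0,0,-0.65],-1]]'
python3 -m pendant '[[[-0.24,-0.3,0],[0,0,-0.65],-1],[[-0.24,-0.3,0],[0,0,-0.65],-1],[[-0.24,-0.3,0],[0,0,-0.65],-1],[[-0.24,-0.3,0],[0,0,-0.65],-1],[[-0.24,-0.3,0],[0,0,-0.65],-1],[[-0.24,-0.3,0],[0,0,-0.65],-1],[[-0.24,-0.3,0],[0,0,-0.65],-1],[[-0.24,-0.3,0],[0,0,-0.65],-1],[[-0.24,-0.3,0],[0,0,-0.5],-1],[[0,-0.1,0],[0,0,-0.1],-1]]'
python3 -m pendant '[[[0,0,0],[0,0,0],-1],[[0,0,0],[0,0,0],-1],[[0,0,0],[0,0,0],-1],[[0,0,0],[0,0,0],-1],[[0,0,0],[0,0,0],-1],[[0,0,0],[0,0,0],-1],[[0,0,0],[0,0,0],-1],[[0,0,0],[0,0,0],-1],[[0,0,0],[0,0,0],-1],[[0,0,0],[0,0,0],-1]]' >/dev/null
python3 log.py
python3 - <<'E'
from h import *
import cv2,pickle
p=bot.camera_params("wrist");im=bot.capture("wrist");pickle.dump((p,bot.get_obs()),open("w2.pkl","wb"))
cv2.imwrite("pics/w2.png",im)
E
```

```text
time: 12.8
tool_pos: [403.9, -290.3, 207.2]
tcp_rot: [3.141, -0.007, 0.835]
contact_force: [-0.4, 0.5, -2.0]
grip_width: 59.9
finger_force: 30.0
time: 13.63
tool_pos: [338.7, -375.0, 207.2]
tcp_rot: [3.141, -0.007, 0.14]
contact_force: [0.7, -0.5, -1.3]
grip_width: 59.6
finger_force: 30.0
14.47 [-0.991  0.337  1.638  0.007  1.162  0.436] [ 339.055 -374.65   207.133] [ 3.141 -0.007  0.142] [-0.  -0.5 -2.4] 60.2 30.0
```

View pics/w2.png

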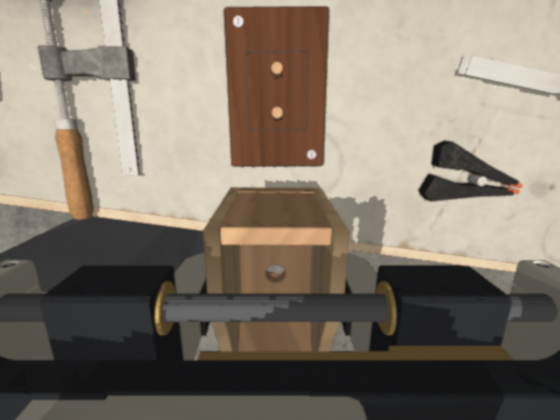

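```bash
python3 - <<'E'
from h import *
import cv2,pickle
np.set_printoptions(precision=2,suppress=True)
p,o=pickle.load(open("w2.pkl","rb"));im=cv2.imread("pics/w2.png")
d=[]
for u,v in((277,68),(277,113)):
    s=im[v-9:v+10,u-9:u+10].astype(float).sum(2);m=s>(s.max()+np.median(s))/2
    yy,xx=np.nonzero(m);d.append([u-9+xx.mean(),v-9+yy.mean()]);print(m.sum(),d[-1])
r=ray("wrist",d,30,p);print(r,r.mean(0),np.arctan2(*(r[0]-r[1])[[1,0]]),np.linalg.norm(r[0]-r[1]))
R=Ro.from_euler("xyz",o["tcp_rot"]).as_matrix();t=np.array(o["tool_pos"])
bx=R[:,0];bz=-R[:,2];by=np.cross(bz,bx);B=np.c_[bx,by,bz];org=t+B@[.7,0,-54.9];print("bin",org)
P=np.array([[36,-30,0],[36,30,0],[36,-30,78],[36,30,78],[20,0,12],[20,0,0]])
q=proj("wrist",P@B.T+org,p);print(q)
c=cv2.resize(im[180:290,200:350],None,fx=5,fy=5,interpolation=cv2.INTER_CUBIC)
for u,v in q: cv2.drawMarker(c,(int((u-200)*5+2),int((v-180)*5+2)),(255,255,0),0,14,1)
cv2.imwrite("pics/w2c.png",c)
E
```

```text
96 [np.float64(276.5), np.float64(67.29166666666667)]
89 [np.float64(276.7303370786517), np.float64(111.97752808988764)]
[[ 465.35 -357.37   30.  ]
 [ 425.82 -363.23   30.  ]] [ 445.59 -360.3    30.  ] 0.1472865265330878 39.964738787959554
bin [ 340.13 -374.56  152.23]
[[322.72 189.  ]
 [229.79 189.13]
 [350.92 231.11]
 [202.67 231.3 ]
 [276.32 218.38]
 [276.26 212.77]]
```

View pics/w2c.png

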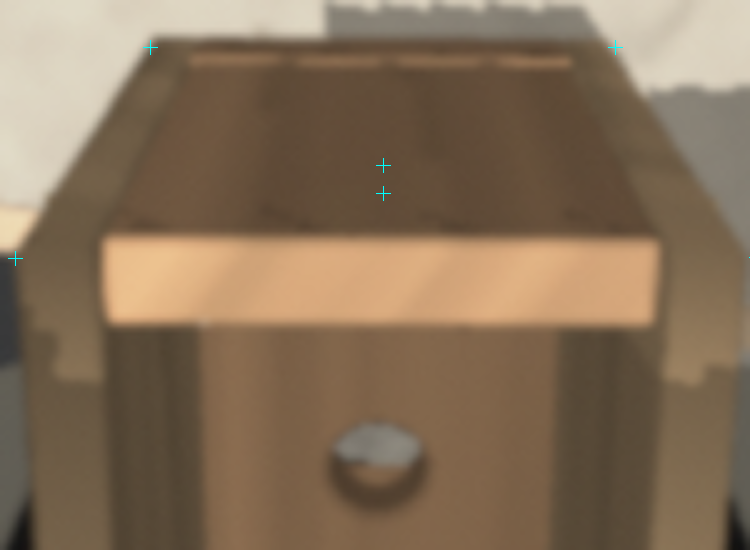

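```bash
cat > fit.py <<'E'
from h import *
import cv2,pickle
np.set_printoptions(precision=2,suppress=True)
p,o=pickle.load(open("w2.pkl","rb"))
X=np.array([[36,23,78],[36,-23,78],[28,23,78],[28,-23,78],[36,30,0],[36,-30,0],[-20,0,12]],float)
c=np.array([[102,237],[660,237],[107,325],[655,325],[152,38],[610,38],[378,466]],float)
uv=(c+.5)/5-.5+[200,180]
R=Ro.from_euler("xyz",o["tcp_rot"]).as_matrix();t=np.array(o["tool_pos"])
B=np.c_[R[:,0],-R[:,1],-R[:,2]]
from scipy.optimize import least_squares
def f(s,full=False):
    Bb=B@Ro.from_rotvec([0,s[3],0]).as_matrix();org=t+B@s[:3]
    e=(proj("wrist",X@Bb.T+org,p)-uv);return e if full else e.ravel()
r=least_squares(f,[0.7,0,-54.9,0]);print("xyz,pitch",r.x,"\n",f(r.x,1))
E
python3 fit.py
```

```text
xyz,pitch [  1.36   0.41 -57.7    0.  ] 
 [[ 0.06 -0.1 ]
 [-0.12 -0.25]
 [ 0.07  0.26]
 [-0.1   0.12]
 [-0.26 -0.02]
 [-0.11 -0.15]
 [ 0.52  0.15]]
```

```bash

python3 -m pendant '[[[0.2,0.02,0],[0,0,0],-1],[[0.4,0.05,0],[0,0,0],-1],[[0.5,0.07,0],[0,0,0],-1],[[0.5,0.07,0],[0,0,0.04],-1],[[0.5,0.07,0],[0,0,0],-1],[[0.5,0.06,0],[0,0,0],-1],[[0.4,0.05,0],[0,0,0],-1],[[0.3,0.05,0],[0,0,0],-1],[[0.15,0,0],[0,0,0],-1],[[0.04,0,0],[0,0,0],-1]]'
python3 -m pendant '[[[0,0,-0.2],[0,0,0],-1],[[0,0,-0.4],[0,0,0],-1],[[0,0,-0.5],[0,0,0],-1],[[0,0,-0.5],[0,0,0],-1],[[0,0,-0.5],[0,0,0],-1],[[0,0,-0.4],[0,0,0],-1],[[0,0,-0.3],[0,0,0],-1],[[0,0,-0.2],[0,0,0],-1],[[0,0,-0.1],[0,0,0],-1],[[0,0,0],[0,0,0],-1]]'
python3 log.py; python3 -c "
from h import *
go([443.8,-361.4,100],[np.pi,0,.147])"
```

```text
time: 15.35
tool_pos: [444.6, -361.2, 206.9]
tcp_rot: [3.141, -0.007, 0.148]
contact_force: [0.0, -0.1, -1.9]
grip_width: 59.9
finger_force: 30.0
time: 16.18
tool_pos: [443.4, -361.5, 113.7]
tcp_rot: [3.142, -0.006, 0.146]
contact_force: [0.1, -0.0, -2.0]
grip_width: 60.0
finger_force: 30.0
16.18 [-0.821  0.555  1.567  0.006  1.016  0.6  ] [ 443.436 -361.463  113.737] [ 3.142 -0.006  0.146] [ 0.1 -0.  -2. ] 60.0 30.0
shift units [ 0.01  0.   -0.46] turn units [-0.01  0.05  0.  ]
```

```bash

python3 -m pendant '[[[0,0,-0.05],[0,0.05,0],-1],[[0,0,-0.1],[0,0,0],-1],[[0,0,-0.1],[0,0,0],-1],[[0,0,-0.1],[0,0,0],-1],[[0,0,-0.07],[0,0,0],-1],[[0,0,-0.03],[0,0,0],-1],[[0,0,0],[0,0,0],-1],[[0,0,0],[0,0,0],-1],[[0,0,0],[0,0,0],-1],[[0,0,0],[0,0,0],-1]]'
python3 log.py; python3 - <<'E'
from h import *
import cv2
o=bot.get_obs();R=Ro.from_euler("xyz",o["tcp_rot"]).as_matrix();t=np.array(o["tool_pos"])
B=np.c_[R[:,0],-R[:,1],-R[:,2]];org=t+B@[1.36,.41,-57];print(org)
X=np.array([[36,30,0],[36,-30,0],[-36,30,0],[-36,-30,0],[36,30,78],[36,-30,78],[-76,30,40],[-76,-30,40]],float)
D=np.array([[465,-357.6,30],[425.5,-363.5,30]])
out=[]
for n,(u0,v0) in(("side",(255,205)),("top",(355,185))):
    im=bot.capture(n);cv2.imwrite(f"pics/f_{n}.png",im)
    c=cv2.resize(im[v0:v0+120,u0:u0+100],None,fx=4,fy=4,interpolation=cv2.INTER_CUBIC)
    for q,col in((proj(n,X@B.T+org),(255,255,0)),(proj(n,D),(0,0,255))):
        for u,v in q: cv2.drawMarker(c,(int((u-u0)*4+2),int((v-v0)*4+2)),col,0,10,1)
    out.append(c)
cv2.imwrite("pics/f.png",np.hstack(out))
E
```

```text
time: 17.02
tool_pos: [443.9, -361.5, 100.8]
tcp_rot: [3.142, -0.001, 0.147]
contact_force: [1.2, -1.4, -1.0]
grip_width: 59.7
finger_force: 30.0
17.02 [-8.180e-01  5.730e-01  1.575e+00  1.000e-03  9.920e-01  6.050e-01] [ 443.866 -361.54   100.805] [ 3.142e+00 -1.000e-03  1.470e-01] [ 1.2 -1.4 -1. ] 59.7 30.0
[ 445.21984543 -360.92976174   43.80654854]
```

View pics/f.png

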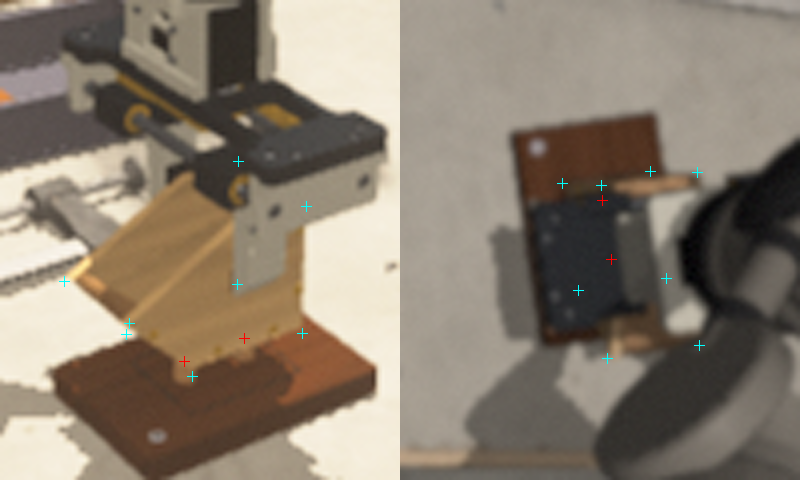

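```bash
python3 - <<'E'
from h import *
import cv2
np.set_printoptions(precision=1,suppress=True,linewidth=150)
im=cv2.imread("pics/f_side.png");o=bot.get_obs();R=Ro.from_euler("xyz",o["tcp_rot"]).as_matrix();t=np.array(o["tool_pos"])
B=np.c_[R[:,0],-R[:,1],-R[:,2]]
for x in(-30,-8,8,30):
  for z in (-57.7,-54.9): 
    print(x,z,proj("side",(B@[x+1.36,-29.6,z]+t)))
  u,v=proj("side",(B@[x+1.36,-29.6,-57]+t))[0].round().astype(int)
  print(v-9,im[v-9:v+6,u].sum(1))
print("right edge row",proj("side",(B@[36+1.36,-29.6,-37]+t)));u,v=proj("side",(B@[36+1.36,-29.6,-37]+t))[0].round().astype(int)
print(u-8,im[v,u-8:u+8].tolist())
E
```

```text
-30 -57.7 [[304.9 298. ]]
-30 -54.9 [[304.9 296.8]]
289 [358 355 362 368 378 377 356 268 189 194 197 192 190 197 194]
-8 -57.7 [[313.5 294.7]]
-8 -54.9 [[313.5 293.5]]
285 [362 356 362 366 382 386 394 346 317 288 246 218 193 192 190]
8 -57.7 [[319.6 292.3]]
8 -54.9 [[319.7 291.2]]
283 [365 359 361 371 376 389 396 348 280 223 209 200 199 199 201]
30 -57.7 [[327.9 289.1]]
30 -54.9 [[327.9 288. ]]
280 [366 362 369 378 384 384 395 346 295 289 284 283 277 280 286]
right edge row [[330.4 280. ]]
322 [[86, 128, 164], [84, 128, 164], [82, 127, 163], [82, 126, 162], [85, 128, 162], [85, 126, 161], [82, 125, 159], [83, 127, 160], [149, 184, 208], [201, 228, 238], [215, 235, 243], [211, 233, 242], [212, 233, 241], [212, 233, 241], [213, 234, 242], [213, 234, 242]]
```

```bash
python3 - <<'E'
from h import *
import cv2
np.set_printoptions(precision=1,suppress=True,linewidth=160)
im=cv2.imread("pics/side0.png").astype(int)
D=np.array([[465,-357.6,30],[425.5,-363.5,30]]);print("pred tips",proj("side",D),"top edges base",proj("side",D-[0,0,12]))
print(im[284:302,294:326].sum(2))
E
```

```text
pred tips [[315.7 289.2]
 [300.7 294.9]] top edges base [[315.6 293.8]
 [300.7 299.6]]
[[675 674 669 669 668 645 602 561 453 381 331 277 275 279 280 279 278 283 286 279 280 280 283 276 278 275 275 275 276 285 269 270]
 [677 678 674 635 574 497 420 330 277 275 278 281 277 283 289 285 277 275 271 266 260 264 269 276 273 275 271 272 278 279 275 284]
 [634 595 566 459 355 301 276 277 277 279 282 279 286 283 270 266 270 273 264 265 261 254 255 269 270 275 272 273 277 281 280 289]
 [459 381 338 277 275 274 276 288 279 289 287 266 262 264 263 264 269 273 273 267 320 344 334 318 282 271 278 282 282 285 283 285]
 [285 274 276 280 277 281 280 284 272 279 265 258 267 259 263 276 274 273 268 300 432 497 497 482 376 265 276 285 278 276 286 284]
 [281 279 276 280 286 274 267 266 262 272 266 263 274 271 268 268 270 268 270 315 467 541 548 534 416 266 275 285 289 287 291 289]
 [283 281 284 270 269 264 260 266 265 273 272 271 268 265 269 265 261 261 270 302 386 446 458 443 353 273 271 264 276 280 285 278]
 [268 282 268 255 264 264 269 272 271 268 264 271 265 267 264 264 268 269 277 292 309 325 324 31
[... 645 characters left out ...]
275 274 269 267 268 277 277 275 287 280 284]
 [266 263 268 274 291 312 321 323 310 291 278 272 273 271 275 275 279 275 283 276 269 269 268 272 274 274 280 284 281 288 281 278]
 [267 272 279 282 294 308 323 316 306 287 274 275 274 273 270 274 275 275 265 262 271 270 273 275 278 282 282 286 285 278 280 281]
 [279 273 276 262 267 308 322 322 310 287 275 279 273 277 272 272 266 267 266 276 276 274 283 281 279 278 281 280 277 267 274 267]
 [268 274 264 252 261 275 284 287 286 278 277 275 270 274 269 272 275 271 276 277 281 274 279 286 278 277 282 271 259 269 273 279]
 [257 263 265 270 271 262 264 265 266 274 270 266 265 273 274 273 274 278 283 279 284 278 283 275 269 273 262 260 272 275 286 288]]
```

```bash

python3 -m pendant '[[[0.03,0,-0.03],[0,0,0],-1],[[0,0,-0.04],[0,0,0],-1],[[0,0,-0.03],[0,0,0],-1],[[0,0,0],[0,0,0],-1],[[0,0,0],[0,0,0],-1],[[0,0,0],[0,0,0],-1],[[0,0,0],[0,0,0],-1],[[0,0,0],[0,0,0],-1],[[0,0,0],[0,0,0],-1],[[0,0,0],[0,0,0],-1]]'
python3 -m pendant '[[[0,0,0],[0,0,0],-1],[[0,0,0],[0,0,0],-1],[[0,0,0],[0,0,0],-1],[[0,0,0],[0,0,0],-1],[[0,0,0],[0,0,0],-1],[[0,0,0],[0,0,0],-1],[[0,0,0],[0,0,0],-1],[[0,0,0],[0,0,0],-1],[[0,0,0],[0,0,0],-1],[[0,0,0],[0,0,0],-1]]'
python3 log.py; python3 -c "
from h import *
print(bot.close_job())"
```

```text
time: 17.95
tool_pos: [444.7, -361.5, 97.7]
tcp_rot: [-3.141, -0.001, 0.147]
contact_force: [0.8, 1.4, -1.8]
grip_width: 60.0
finger_force: 30.0
time: 18.78
tool_pos: [444.7, -361.5, 97.6]
tcp_rot: [-3.141, -0.001, 0.147]
contact_force: [-0.0, -0.4, -1.6]
grip_width: 59.7
finger_force: 30.0
18.78 [-8.170e-01  5.780e-01  1.576e+00  1.000e-03  9.870e-01  6.070e-01] [ 444.659 -361.458   97.637] [-3.141e+00 -1.000e-03  1.470e-01] [-0.  -0.4 -1.6] 59.7 30.0
the job is handed in; nothing more can be done
None
```

The job is handed in, verdict not shown: all four dowel ends lie in the tray, and the gripper still holds the bin level over the foot board dowels, lined up to about 2 mm and 10–15 mm above their tips by my camera estimates.

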